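# Latch the shield box

## Robot

A 6-joint arm with a two-finger parallel gripper is mounted at the origin on a cart in front of the work surface, level with it; the furniture and walls round the work are solid. World frame = base frame: x ahead of the robot, y to its left, z up, the work surface at z = 0. Lengths are in m, angles in rad, forces in N, time in s.
With the tool pointing down it reaches from about 0.3 to 0.775 m from the base axis. Payload 14.6 kg.
Tool frame: the origin (TCP) lies midway between the tips of the shut fingers; the grasp point (between the pads) lies 19 mm behind it (ctrl.tcp_to_grasp is the z of the grasp point in the tool frame, in m); z points along the fingers, y is the line along which they close (so a half turn about z gives the same grasp; the last joint's range is limited). The gripper opens to 94 mm and grips with 3 to 60 N. Pads are 16 mm wide; open, the fingers measure 119 mm over their backs; the gripper's body (75 mm by 177 mm) begins 78 mm behind the grasp point.
Start: joints at [1.223, 0.3, 1.521, -0, 1.321, -0.067], TCP at [0.152, 0.528, 0.205] pointing down, gripper open.
Joint ranges: [-3.03, 3.03], [-0.79, 2.21], [0.23, 2.52], [-1.04, 4.18], [0, 3.07], [-2.55, 2.55]. Speed limits (rad/s): [2.22, 2.22, 2.57, 3.14, 3.14, 3.14].

## Interface

Orientations are given as [roll, pitch, yaw] about the fixed x, y, z axes, in that order (R = Rz(yaw) Ry(pitch) Rx(roll)).
In Python, from station import monitor, camera, ctrl gives the robot as it stands.
- The arm moves only by the tool apply_moves, never from a script. Its argument "plan" is one flat list of numbers, 4 for each row, row after row: the shift along the tool's x, y, z in mm, then the turn about the tool's z in rad. In form: [dx, dy, dz, spin, dx, dy, dz, spin, ...]. A call has 1 to 20 rows; each row shifts and turns the commanded pose from where the row before left it, along the tool's axes as they then stand; what a row does not reach is not made up. A row lasts 1/10 s, in which the tool goes at most 50 mm and 8.59 degrees, less where a joint would pass 70% of its speed; a pose out of reach is approached as far as the arm can. A call is refused whole if a number of a shift passes 50 or a number of a turn 0.15, either way. A call with a gripper value outside its range is refused whole. "hand" is the gripper command: -1 is shut, 1 is fully open, values between are in proportion, set as the call begins (left out, the last holds). The fingers move at their own pace and stop on an object; "squeeze" is the grip in N (left out, the last holds). Time passes only in rows, so rows that do not move let the fingers close. It gives the time, the measured TCP pose, the force, the opening and the grip force at its end, in the units of the state.
- monitor.get_obs(): the state, without advancing time (a new reading comes with each control period).
- camera(name): name is "side" or "top"; returns a dict with "image" (420x560x3 uint8, red, green, blue), "range_z" (420x560 float32, m along the optical axis (not along the pixel's ray), 0 where there is no reading), "mtx" (3x3 intrinsics, pixels), "rvec" (rotation vector, rad) and "tvec" (3), from world to camera coordinates, as OpenCV has them. Camera axes: x right, y down, z forward; pixel columns grow to the right and rows downward; lengths in m; the calibration is good to about 2 mm. A picture is of the moment at which its call begins.
- ctrl.hand_in(): hands the job in; it is judged then, once.
The state is a dict: "time_s": time; "qpos": joint angles; "joint_vel": joint speeds; "tau": joint torques, N m; "ee_pos": TCP position; "eef_rot": TCP orientation; "force": force on the tool from outside, world axes, zero at the start; "moment": the same for the moment, N m; "grip_width": finger opening in m; "grip_force": force on a finger pad.
Only numpy, scipy, OpenCV 4.12 (cv2) and the standard library are available. Lean on these libraries where they do the work, as an engineer would, in place of code of your own. Each camera call takes 0.05 s, during which the arm holds its last target. There are 200 camera calls.

## Task

The shielded test box on the bench was left open with its T-handle turned the locked way, so the latch would strike the keeper and the lid cannot go down. Turn the T-handle back to its free position, shut the lid onto its gasket, then turn the T-handle clockwise fully home so that it draws the lid tight against the box. Let go of it, and do not disturb the tools lying beside the box.

Things in the scene. Friction and masses are not known exactly. Their poses are not given: they have to be found in the camera images.
- shield_box: Fixed plain aluminium test box on the bench, 200 mm deep (its x), 220 mm wide (its y), rim 100 mm high; position and yaw vary. Origin: centre of its underside; x points away from the robot to the hinge side, z up. The lid's hinge line runs along the box's y through (104, 0, 100) mm.
- lid (a joint): Lid angle (rad): 0 = fully shut, level; grows as the front swings up (to 1.2). A stiff hinge (0.5 N m) holds it where it is left. The gasket stops it at about 0.035 (front 7 mm up); about 15 N at the front edge presses it shut, and it springs back to about 0.02 unless latched. With the T-handle beyond about 0.6 the pawl below it strikes the keeper and it stops at about 0.18.
- t_handle (a joint): T-handle and pawl angle relative to the lid (rad), growing clockwise seen from above: 0 = free (bar nearly parallel to the front edge), 1.4 = locked, at its stop (bar straight across, to the front). Stays where left. From 0.5 to 1.2 the pawl rides under the keeper's ramp and draws the lid down (up to 0.3 N m), then holds on its flat. It gets under only with the lid down on the gasket (below 0.05).
- t_bar (a point): Centre of the T-handle's black bar: 80 mm long, 14 mm wide, 16 mm high. x runs along the bar, z is the lid's outward normal and the axis of turning, on which this point lies, 34 mm above the lid's top face (bar's underside 26 mm above it). It is 139 mm from the hinge line along the lid, 46 mm above the plane of the lid's underside, midway across the lid's width.
- lid_front (a point): Middle of the front edge of the lid, at its top face. The lid is an aluminium plate 206 mm deep, 226 mm wide, 12 mm thick, about 0.25 kg; its underside lies in the plane of the hinge line, its front edge 208 mm from that line. x points from here along the lid to the hinge, y along the edge, z is the lid's outward normal.
- multimeter: Bystander: hand multimeter, 146 x 70 x 41 mm, lying on the bench to the right of the box. Origin at its underside.
- driver_red: Bystander: screwdriver, 154 mm long, lying on the bench to the left of the box. Origin at its underside.
- flux_brush: Bystander: flux brush, 122 mm long, lying beside the screwdriver. Origin at its underside.

How it is judged:
By the outcome, as a careful person would: the job done as asked, in the order asked, and still so for the second after the job is handed in, with the robot touching nothing.
It also fails if it takes over 45 s, if anything falls off the work surface, if the arm or the gripper's body presses on something with over 40 N, if the wrist force passes 120 N, or if a joint passes its speed limit or range.

## Working session

There is one attempt and no reset: what is moved stays moved. The work goes in short steps, Python scripts to look and compute and a tool call to move; the robot and the scene stay as the last step left them, time stands still between calls to the robot, and variables do not carry over. Pictures are saved under pics/ and viewed, at most 10 in all, crops included, and the job is handed in when it is done.

Besides the shell and the picture viewer there is one more tool, called after "Call:" as a command line: name --argument value ..., lists and objects as JSON in quotes. apply_moves: Moves the arm, as the interface text tells. Its arguments: {"type":"object","properties":{"plan":{"type":"array","items":{"type":"number"}},"hand":{"type":"number"},"squeeze":{"type":"number"}},"required":["plan"]}

```bash
mkdir -p pics
cat > h.py <<'E'
import numpy as np, cv2
from station import monitor, camera, ctrl
def cam(n,fn=None):
    c=camera(n)
    if fn: cv2.imwrite('pics/'+fn,c['image'][:,:,::-1])
    R=cv2.Rodrigues(np.array(c['rvec'],float))[0]; c['R']=R; c['t']=np.array(c['tvec'],float).ravel()
    return c
def world(c):
    h,w=c['range_z'].shape; u,v=np.meshgrid(np.arange(w),np.arange(h)); K=np.array(c['mtx']); z=c['range_z']
    P=np.stack([(u-K[0,2])/K[0,0]*z,(v-K[1,2])/K[1,1]*z,z],-1)
    return (P-c['t'])@c['R']
E
python3 - <<'E'
from h import *
for n in('side','top'):
    c=cam(n,n+'1.png'); np.save(n+'1.npy',world(c)); print(n,-c['R'].T@c['t'],c['R'][2])
o=monitor.get_obs();print(o['time_s'],o['ee_pos'],o['eef_rot'],ctrl.tcp_to_grasp)
E
```

```text
side [0.11326313 0.44598689 0.7475415 ] [ 0.47082807 -0.4652839  -0.74955442]
top [0.3128148  0.04721788 1.47501171] [ 0.14542747  0.01975475 -0.98917167]
0.1 [0.1523287  0.52824    0.20494353] [-3.14056319e+00 -8.90447379e-05  2.86077789e+00] -0.0188
```

View pics/side1.png

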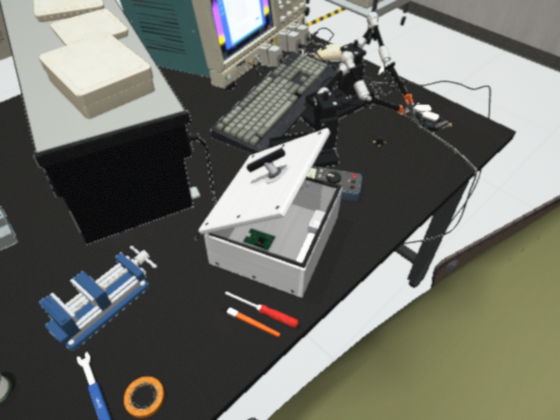

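View pics/top1.png

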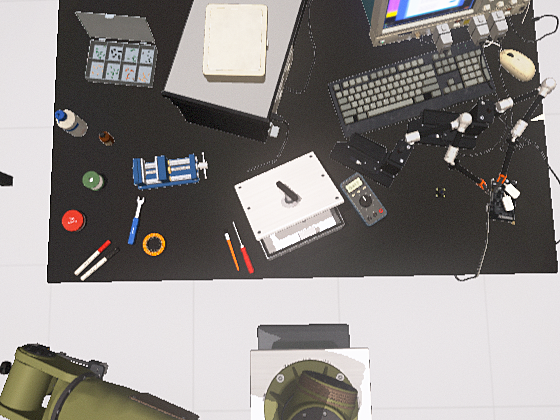

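The side view shows the lid open, with the bar at about (266,159). The top view shows the lid with corners near (235,186), (313,152), (343,210) and (263,240), and the bar at about (289,191). Next I'll fit the geometry.

Run:
```python
from h import *
P=np.load('top1.npy'); im=cv2.imread('pics/top1.png')
# lid plane
m=np.zeros(P.shape[:2],np.uint8); cv2.fillPoly(m,[np.array([(243,190),(310,158),(336,206),(265,232)])],1)
pts=P[m>0]; best=None
rng=np.random.default_rng(0)
for _ in range(300):
    a,b,c=pts[rng.choice(len(pts),3,False)]; n=np.cross(b-a,c-a); L=np.linalg.norm(n)
    if L<1e-6: continue
    n/=L; k=abs((pts-a)@n)<.003
    if best is None or k.sum()>best.sum(): best=k
q=pts[best]; c0=q.mean(0); n=np.linalg.svd(q-c0,full_matrices=False)[2][2]; n*=np.sign(n[2])
ang=np.arccos(n[2]); print('n',n,'angle',ang,len(q),len(pts))
d=(P-c0)@n
near=(abs(d)<.006)&(P[...,2]>.09)&(abs(P[...,0]-c0[0])<.25)&(abs(P[...,1]-c0[1])<.25)
nn,lab=cv2.connectedComponents(near.astype(np.uint8)); l=lab[200,265]; print('lab',l,(lab==l).sum())
e1=np.array([-n[0],-n[1],0]);e1/=np.linalg.norm(e1)  # tilt dir
print('horizontal tilt dir yaw',np.arctan2(n[1],n[0]))
Q=P[lab==l]; ey=np.cross([0,0,1],n);ey/=np.linalg.norm(ey); ex=np.cross(ey,n)
uv=np.c_[(Q-c0)@ex,(Q-c0)@ey]; r=cv2.minAreaRect(uv.astype(np.float32)); print(r)
ctr=c0+ex*r[0][0]+ey*r[0][1]; print('lid center',ctr)
print([ (c0+ex*x+ey*y).round(4) for x,y in cv2.boxPoints(r)])
# bar
for nm in('top','side'):
    P=np.load(nm+'1.npy'); d=(P-c0)@n; rad=np.linalg.norm(P-ctr-((P-ctr)@n)[...,None]*n,axis=-1)
    k=(d>.03)&(d<.055)&(rad<.08); B=P[k]; print(nm,k.sum(),np.percentile(d[k],[5,50,95]))
    uv=np.c_[(B-c0)@ex,(B-c0)@ey].astype(np.float32); r=cv2.minAreaRect(uv); print(r,c0+ex*r[0][0]+ey*r[0][1]+n*.034)
    w=np.linalg.svd(B-B.mean(0),full_matrices=False)[2][0]; print('bar dir',w, 'in lid', np.degrees(np.arctan2(w@ey,w@ex)))
print('ex',ex,'ey',ey)
```

```text
n [0.56155356 0.23444616 0.79353173] angle 0.6542053835679454 3214 3915
lab 1 5099
horizontal tilt dir yaw 0.3954972534766074
((0.015404395759105682, 0.001955755054950714), (0.22677992284297943, 0.21352031826972961), 89.79509735107422)
lid center [0.54512284 0.04931657 0.1751496 ]
[array([ 0.5102, -0.0877,  0.2404]), array([ 0.6668, -0.0232,  0.1104]), array([0.5801, 0.1864, 0.1099]), array([0.4234, 0.1218, 0.2399])]
top 164 [0.03315534 0.04013335 0.04426167]
((-0.018699929118156433, 0.002801898866891861), (0.08388400822877884, 0.01623046211898327), 15.890071868896484) [0.53891592 0.04764214 0.22288314]
bar dir [-0.60654907 -0.54510495  0.57875627] in lid -164.3742008779402
side 356 [0.0311555  0.03813852 0.0428169 ]
((-0.016992345452308655, 0.005723879672586918), (0.07850993424654007, 0.013476947322487831), 16.215415954589844) [0.5390406  0.0508606  0.22184403]
bar dir [ 0.59623668  0.55372674 -0.58128179] in lid 16.336200777607868
ex [ 0.73227513  0.30572167 -0.60852888] ey [-0.3852671  0.9228051  0.       ]
```

```bash
cat > p.py <<'E'
from h import *
psi=.3955; xh=np.array([np.cos(psi),np.sin(psi),0]); ey=np.array([-np.sin(psi),np.cos(psi),0]); zz=np.array([0,0,1.])
H=np.array([.6153,.0786,.1005])
def fr(a):
    ex=xh*np.cos(a)-zz*np.sin(a); n=xh*np.sin(a)+zz*np.cos(a); return ex,n,H-.139*ex+.046*n
def tool(y): return np.array([np.cos(y),np.sin(y),0]),np.array([np.sin(y),-np.cos(y),0])
def rows(p0,y0,way):
    "way: list of (pos,yaw) -> rows mm,rad"
    out=[]
    for p,y in way:
        tx,ty=tool(y0); d=np.array(p)-p0; s=(y0-y+np.pi)%(2*np.pi)-np.pi
        out.append([round(float(d@tx)*1e3),round(float(d@ty)*1e3),round(float(-d[2])*1e3),round(s,2)])
        r=out[-1]; p0=p0+tx*r[0]/1e3+ty*r[1]/1e3-zz*r[2]/1e3; y0=y0-r[3]
    return out
E
cat > push.py <<'E'
from p import *
a=.654; ex,n,C=fr(a); r=.028; W=[]
g=np.stack(np.meshgrid(np.linspace(0,.04,41),np.linspace(-.007,.007,3),np.linspace(-.008,.008,9)),-1).reshape(-1,3)
for f in [16.3]+list(np.arange(20,84,4)):
    q=np.radians(f); b=-(np.cos(q)*ex+np.sin(q)*ey); t=np.sin(q)*ex-np.cos(q)*ey
    th=t*[1,1,0]; th/=np.linalg.norm(th); l=np.cross(zz,th)
    bp=C+g[:,:1]*b+g[:,1:2]*t+g[:,2:]*n
    P=C+r*b; P[2]-=.008
    k=(bp[:,2]>P[2])&(abs((bp-P)@l)<.0125)
    P=P+th*(((bp-P)@th)[k].min()-.008)
    y=np.arctan2(th[1],th[0])+np.pi
    cl=min((P+sx*.008*th+sy*.0125*l-C)@n+.034 for sx in(-1,1) for sy in(-1,1))
    W.append((P,y,th)); print(f,P.round(4),round(y,2),'clear',round(cl*1e3))
o=monitor.get_obs(); p=np.array(o['ee_pos']); y=o['eef_rot'][2]
S=W[0][0]-W[0][2]*.02; y0=W[0][1]
print('approach delta over',rows(p,y,[(np.array([*p[:2],.33]),y),(np.array([*S[:2],.33]),y0),(S,y0)]))
print('push',rows(S,y0,[w[:2] for w in W]))
E
python3 push.py
```

```text
16.3 [0.513  0.0448 0.2299] 2.19 clear 17
20 [0.5132 0.0431 0.2296] 2.25 clear 16
24 [0.5134 0.0413 0.2291] 2.31 clear 15
28 [0.5137 0.0395 0.2286] 2.37 clear 15
32 [0.514  0.0377 0.228 ] 2.43 clear 14
36 [0.5144 0.036  0.2274] 2.49 clear 13
40 [0.5148 0.0342 0.2266] 2.55 clear 12
44 [0.5152 0.0324 0.2258] 2.62 clear 11
48 [0.5159 0.0306 0.225 ] 2.69 clear 11
52 [0.5164 0.0288 0.2241] 2.76 clear 10
56 [0.517  0.027  0.2231] 2.83 clear 9
60 [0.5181 0.0251 0.2221] 2.91 clear 9
64 [0.5197 0.0231 0.221 ] 2.99 clear 9
68 [0.5212 0.0213 0.22  ] 3.07 clear 9
72 [0.5232 0.0195 0.2188] 3.15 clear 9
76 [0.5251 0.0179 0.2177] 3.23 clear 9
80 [0.5273 0.0165 0.2165] 3.32 clear 10
approach delta over [[0, 0, -125, np.float64(0.0)], [-465, -352, 0, np.float64(0.67)], [0, 0, 100, np.float64(-0.0)]]
push [[-20, 0, 0, np.float64(0.0)], [-1, -1, 0, np.float64(-0.05)], [-2, -1, 1, np.float64(-0.06)], [-2, -1, 0, np.float64(-0.06)], [-1, -1, 1, np.float64(-0.06)], [-1, -1, 1, np.float64(-0.07)], [-2, -1, 0, np.float64(-0.06)], [-1, -1, 1, np.float64(-0.07)], [-2, -2, 1, np.float64(-0.06)], [-1, -1, 1, np.float64(-0.08)], [-1, -1, 1, np.float64(-0.07)], [-2, -2, 1, np.float64(-0.07)], [-2, -2, 1, np.float64(-0.08)], [-2, -1, 1, np.float64(-0.08)], [-2, -2, 1, np.float64(-0.08)], [-2, -1, 1, np.float64(-0.09)], [-2, -2, 1, np.float64(-0.08)]]
```

Call:
apply_moves --plan '[0,0,-42,0,0,0,-42,0,0,0,-42,0,-33,-25,0,0,-33,-25,0,0,-33,-25,0,0,-33,-25,0,0,-33,-25,0,0,-33,-25,0,0,-33,-25,0,0,-33,-25,0,0,-33,-25,0,0,-33,-25,0,0,-33,-25,0,0,-33,-25,0,0,-33,-25,0,0]' --hand -1

```text
time_s: 1.7
ee_pos: [0.4752, 0.0957, 0.3313]
eef_rot: [-3.142, -0.0, 2.861]
force: [-0.5, -0.1, -0.2]
grip_width: 0.0005
grip_force: 0.0
```

Call:
apply_moves --plan '[0,0,0,0.14,0,0,0,0.14,0,0,0,0.13,0,0,0,0.13,0,0,0,0.13,0,0,0,0]'

```text
time_s: 2.3
ee_pos: [0.4745, 0.0973, 0.3312]
eef_rot: [-3.141, -0.0, 2.189]
force: [0.4, -0.4, -0.2]
grip_width: 0.0004
grip_force: 0.0
```

```bash
python3 push.py | tail -2 | sed 's/np.float64//g'; python3 -c "
from h import *
o=monitor.get_obs();print(o['time_s'],o['ee_pos'],o['eef_rot'],o['qpos'],o['force'],o['grip_width'])"
```

```text
approach delta over [[0, 0, 1, (0.0)], [-45, 1, 0, (-0.01)], [0, 0, 100, (0.0)]]
push [[-20, 0, 0, (0.0)], [-1, -1, 0, (-0.05)], [-2, -1, 1, (-0.06)], [-2, -1, 0, (-0.06)], [-1, -1, 1, (-0.06)], [-1, -1, 1, (-0.07)], [-2, -1, 0, (-0.06)], [-1, -1, 1, (-0.07)], [-2, -2, 1, (-0.06)], [-1, -1, 1, (-0.08)], [-1, -1, 1, (-0.07)], [-2, -2, 1, (-0.07)], [-2, -2, 1, (-0.08)], [-2, -1, 1, (-0.08)], [-2, -2, 1, (-0.08)], [-2, -1, 1, (-0.09)], [-2, -2, 1, (-0.08)]]
2.3 [0.47447652 0.09728412 0.33122179] [-3.14116712e+00 -1.94161531e-04  2.18868551e+00] [ 1.26610667e-01  8.42457960e-02  1.48909560e+00 -2.95474527e-05
  1.56871806e+00 -4.91278491e-01] [ 0.41284302 -0.37494183 -0.24832322] 0.0004217159664986241
```

Call:
apply_moves --plan '[-15,0,0,0,-15,0,0,0,-15,1,0,0,0,0,0,0,0,0,20,0,0,0,20,0,0,0,20,0,0,0,20,0,0,0,20,0,0,0,1,0,-6,0,0,0,-6,0,0,0,-4,0,0,0,0,0,0,0]'

```text
time_s: 3.7
ee_pos: [0.5113, 0.0477, 0.2309]
eef_rot: [3.141, 0.0, 2.19]
force: [-0.5, 0.1, -0.3]
grip_width: 0.0005
grip_force: 0.0
```

Run:
```python
from h import *
c=cam('side'); im=c['image'][100:260,180:380,::-1]; cv2.imwrite('pics/s2.png',cv2.resize(im,None,fx=4,fy=4)[:600])
```

```text
(no output)
```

View pics/s2.png

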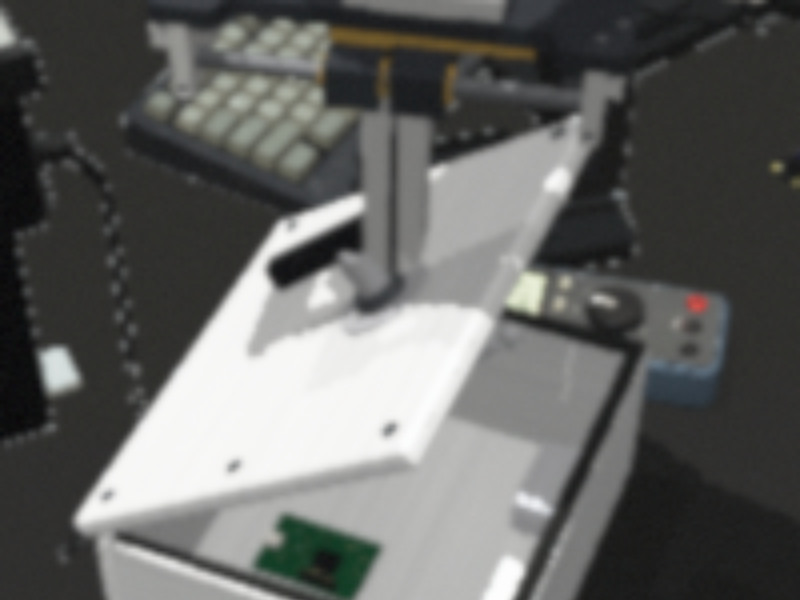

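The shut fingers, at about (395,280) in the crop, stand left of the bar's front end, with the bar visible behind them at (315,250). They sit clear of the lid. Now the push.

Call:
apply_moves --plan '[-4,0,0,0,-1,-1,0,-0.05,-2,-1,1,-0.06,-2,-1,0,-0.06,-1,-1,1,-0.06,-1,-1,1,-0.07,-2,-1,0,-0.06,0,0,0,0]'

```text
time_s: 4.55
ee_pos: [0.515, 0.0343, 0.2274]
eef_rot: [-3.142, -0.0, 2.552]
force: [-1.7, 1.7, -0.7]
grip_width: 0.0006
grip_force: 0.6
```

Call:
apply_moves --plan '[-1,-1,1,-0.07,-2,-2,1,-0.06,-1,-1,1,-0.08,-1,-1,1,-0.07,-2,-2,1,-0.07,-2,-2,1,-0.08,-2,-1,1,-0.08,0,0,0,0]'

```text
time_s: 5.35
ee_pos: [0.5217, 0.0212, 0.2204]
eef_rot: [-3.141, -0.0, 3.06]
force: [-1.4, 0.0, 0.9]
grip_width: 0.0002
grip_force: 0.5
```

Call:
apply_moves --plan '[-2,-2,1,-0.08,-2,-1,1,-0.09,-2,-2,1,-0.08,0,0,0,0]'

```text
time_s: 5.75
ee_pos: [0.5275, 0.0164, 0.2172]
eef_rot: [3.141, -0.001, -2.974]
force: [-0.8, 0.0, -0.8]
grip_width: 0.0004
grip_force: 0.5
```

```bash
cat > see.py <<'E'
from p import *
import sys
a0=float(sys.argv[1])
def lidfit(P):
    # lid plane constrained to hinge line: estimate angle from points
    d=P-H; s=-(d@xh); yv=d@ey
    k=(s>.02)&(s<.24)&(abs(yv)<.105)&(P[...,2]>.105)
    s,z=s[k],P[...,2][k]-H[2]; best=max(np.arange(0,1.0,.002),key=lambda a:(abs(-s*np.sin(a)+z*np.cos(a)-.012)<.003).sum()); return best
for nm in('side','top'):
    P=world(cam(nm,sys.argv[2]+nm+'.png')); a=lidfit(P); ex,n,C=fr(a)
    d=P-C; h=d@n; k=(abs(h)<.014)&(np.linalg.norm(d-h[...,None]*n,axis=-1)<.05)
    B=d[k]; uv=np.c_[B@ex,B@ey].astype(np.float32); print(nm,'lid',a,k.sum(),cv2.minAreaRect(uv) if k.sum()>9 else 0)
    w=np.linalg.svd(uv-uv.mean(0),full_matrices=False)[2][0]; print('phi',np.degrees(np.arctan2(w[1],w[0]))%180,'C',C)
o=monitor.get_obs();print(o['time_s'],o['ee_pos'],o['eef_rot'],o['force'])
E
python3 see.py .65 a
```

```text
side lid 0.66 575 ((-0.006224546581506729, -0.0013549476861953735), (0.08729268610477448, 0.043591782450675964), 41.56759262084961)
phi 49.470444 C [0.53999407 0.04715986 0.22206289]
top lid 0.656 32 ((-0.003577548312023282, 0.005561891943216324), (0.018164915964007378, 0.0073453513905406), 57.98471450805664)
phi 67.21503 C [0.53954596 0.04697278 0.22173549]
5.85 [0.52754319 0.01648336 0.21743646] [-3.14152878e+00 -1.15647063e-04 -2.97678951e+00] [-1.14944973 -1.05065769 -0.21980173]
```

Call:
apply_moves --plan '[-2,-1,1,-0.05,-1,0,0,0,0,0,0,0]'

```text
time_s: 6.15
ee_pos: [0.5305, 0.0159, 0.2162]
eef_rot: [-3.141, -0.001, -2.926]
force: [-2.5, -2.0, -2.1]
grip_width: 0.0003
grip_force: 1.8
```

Call:
apply_moves --plan '[3,0,0,0,3,0,-8,0,5,0,-25,0,25,0,-35,0,30,0,-35,0,30,0,0,0,30,0,0,0,0,0,0,0]'

```text
time_s: 6.95
ee_pos: [0.4059, -0.0117, 0.3212]
eef_rot: [-3.14, 0.003, -2.924]
force: [-1.4, -0.2, -0.2]
grip_width: 0.0004
grip_force: 0.0
```

```bash
python3 see.py .65 b
```

```text
side lid 0.662 411 ((-0.00014136312529444695, 0.0024834908545017242), (0.0794556736946106, 0.01410769298672676), 76.137939453125)
phi 76.96141 C [0.54021858 0.04725359 0.22222585]
top lid 0.66 251 ((-0.002080473117530346, 0.00017334893345832825), (0.0783456489443779, 0.019397148862481117), 81.22162628173828)
phi 78.25233 C [0.53999407 0.04715986 0.22206289]
7.05 [ 0.40778864 -0.01139187  0.320535  ] [-3.14096630e+00  2.42998131e-03 -2.92328677e+00] [-0.16098513  0.29567752  0.29823321]
```

View pics/bside.png

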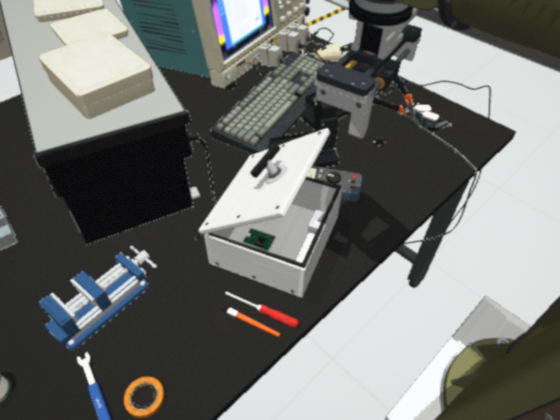

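```bash
cat > shut.py <<'E'
from p import *
def pos(a,s=.192): 
    X=s*np.cos(a)-.012*np.sin(a)-.008; p=H-X*xh; p[2]=H[2]+s*np.sin(a)+.012*np.cos(a); return p
o=monitor.get_obs(); p=np.array(o['ee_pos']); y=o['eef_rot'][2]; Y=psi+np.pi
S=pos(.66)+[0,0,.02]
print(pos(.66),pos(.02)); f=lambda r:[[float(v) for v in x] for x in r]
print(f(rows(p,y,[(p,Y),(np.array([*S[:2],p[2]]),Y),(S,Y)])))
print(f(rows(S,Y,[(pos(a),Y) for a in np.r_[np.arange(.64,.05,-.04),.04,.03,.02,.01,0]])))
E
python3 shut.py
```

```text
[0.48950233 0.02607962 0.22769834] [0.44576095 0.00781764 0.11633734]
[[0.0, 0.0, 0.0, -0.18], [-90.0, 3.0, 0.0, 0.0], [0.0, 0.0, 73.0, 0.0]]
[[3.0, 0.0, 23.0, 0.0], [4.0, 0.0, 6.0, 0.0], [5.0, 0.0, 6.0, 0.0], [4.0, 0.0, 6.0, 0.0], [4.0, 0.0, 7.0, 0.0], [4.0, 0.0, 7.0, 0.0], [4.0, 0.0, 6.0, 0.0], [3.0, 0.0, 7.0, 0.0], [3.0, 0.0, 7.0, 0.0], [3.0, 0.0, 8.0, 0.0], [2.0, 0.0, 7.0, 0.0], [2.0, 0.0, 7.0, 0.0], [2.0, 0.0, 8.0, 0.0], [2.0, 0.0, 7.0, 0.0], [1.0, 0.0, 8.0, 0.0], [1.0, 0.0, 8.0, 0.0], [0.0, 0.0, 1.0, 0.0], [0.0, 0.0, 2.0, 0.0], [1.0, 0.0, 2.0, 0.0], [0.0, 0.0, 2.0, 0.0]]
```

Call:
apply_moves --plan '[0,0,0,-0.09,0,0,0,-0.09,-18,1,0,0,-18,1,0,0,-18,1,0,0,-18,0,0,0,-18,0,0,0,0,0,0,0,0,0,25,0,0,0,25,0,0,0,23,0,0,0,0,0]'

```text
time_s: 8.25
ee_pos: [0.4884, 0.0263, 0.244]
eef_rot: [3.14, -0.004, -2.743]
force: [-0.5, 0.5, -0.2]
grip_width: 0.0002
grip_force: 0.0
```

Call:
apply_moves --plan '[3,0,13,0,0,0,10,0,4,0,6,0,5,0,6,0,4,0,6,0,4,0,7,0,4,0,7,0,4,0,6,0,3,0,7,0,0,0,0,0]'

```text
time_s: 9.25
ee_pos: [0.4602, 0.0141, 0.1775]
eef_rot: [3.141, -0.001, -2.743]
force: [0.9, -0.1, 0.2]
grip_width: 0.0006
grip_force: 0.0
```

```bash
python3 see.py .35 c
```

```text
side lid 0.34600000000000003 241 ((-0.01043849065899849, 0.012911530211567879), (0.0690285861492157, 0.034430257976055145), 27.29787254333496)
phi 45.79985 C [0.50902796 0.03423155 0.19091402]
top lid 0.352 7 0
phi 156.297 C [0.50953048 0.03444135 0.19160336]
9.35 [0.46085735 0.01428171 0.17837089] [ 3.14139992e+00 -4.07521875e-04 -2.74246073e+00] [-0.55742569 -0.5015979  -0.16824025]
```

View pics/cside.png

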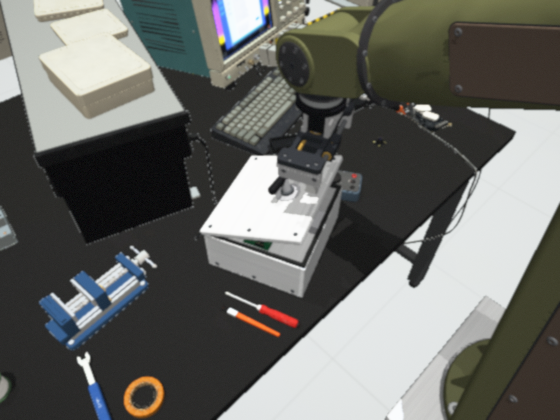

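The lid is following the fingers; its front edge now runs from about (205,230) to (300,238), and the fit gives about 0.35 rad. Continuing down.

Call:
apply_moves --plan '[3,0,7,0,3,0,8,0,2,0,7,0,2,0,7,0,2,0,8,0,2,0,7,0,1,0,8,0,0,0,4,0,0,0,0,0]'

```text
time_s: 10.25
ee_pos: [0.4468, 0.0085, 0.1218]
eef_rot: [3.141, -0.001, -2.742]
force: [0.2, 0.3, -1.0]
grip_width: 0.0006
grip_force: 0.0
```

Call:
apply_moves --plan '[0,0,2,0,0,0,2,0,0,0,1,0,0,0,0,0]'

```text
time_s: 10.65
ee_pos: [0.4472, 0.0084, 0.1175]
eef_rot: [-3.141, 0.0, -2.742]
force: [-0.3, -0.3, 0.9]
grip_width: 0.0008
grip_force: 0.3
```

Call:
apply_moves --plan '[0,0,1,0,0,0,1,0,0,0,0,0]'

```text
time_s: 10.95
ee_pos: [0.4471, 0.0084, 0.1155]
eef_rot: [-3.142, -0.0, -2.742]
force: [-2.0, -2.1, 3.6]
grip_width: 0.0002
grip_force: 1.8
```

Call:
apply_moves --plan '[0,0,1,0,0,0,1,0,0,0,1,0,0,0,0,0]'

```text
time_s: 11.35
ee_pos: [0.4469, 0.0083, 0.1126]
eef_rot: [-3.142, -0.001, -2.742]
force: [-4.7, -2.0, 7.2]
grip_width: 0.0007
grip_force: 3.7
```

Call:
apply_moves --plan '[0,0,1,0,0,0,1,0,0,0,0,0]'

```text
time_s: 11.65
ee_pos: [0.447, 0.0083, 0.1118]
eef_rot: [-3.141, -0.0, -2.742]
force: [-12.6, -1.5, 24.8]
grip_width: 0.0008
grip_force: 12.5
```

Call:
apply_moves --plan '[0,0,1,0,0,0,1,0,0,0,0,0]'

```text
time_s: 11.95
ee_pos: [0.4472, 0.0083, 0.1113]
eef_rot: [-3.141, 0.001, -2.742]
force: [-22.7, -1.2, 47.8]
grip_width: 0.0007
grip_force: 23.7
```

Call:
apply_moves --plan '[0,0,-3,0,0,0,-10,0,0,0,-40,0,0,0,-50,0,25,0,-30,0,30,0,0,0,0,0,0,0]' --hand 0

```text
time_s: 12.65
ee_pos: [0.395, -0.0135, 0.2425]
eef_rot: [-3.141, 0.002, -2.743]
force: [0.1, 0.3, -0.3]
grip_width: 0.0469
grip_force: 0.0
```

```bash
python3 see.py .03 d
python3 - <<'E'
import cv2
im=cv2.imread('pics/dside.png')[140:290,190:390]; cv2.imwrite('pics/d2.png',cv2.resize(im,None,fx=4,fy=4))
E
```

```text
side lid 0.02 328 ((0.002371064852923155, 0.002065647393465042), (0.07965105026960373, 0.014100108295679092), 78.38825225830078)
phi 77.728966 C [0.48790481 0.02541265 0.14927061]
top lid 0.026000000000000002 163 ((0.0004959064535796642, -0.00021542608737945557), (0.07756838202476501, 0.014696918427944183), 78.00035858154297)
phi 78.21185 C [0.48817714 0.02552635 0.15009805]
12.75 [ 0.39660042 -0.01293955  0.24168464] [-3.14134886e+00  7.96633947e-04 -2.74308448e+00] [ 0.69496342  0.18483317 -0.01017855]
```

View pics/d2.png

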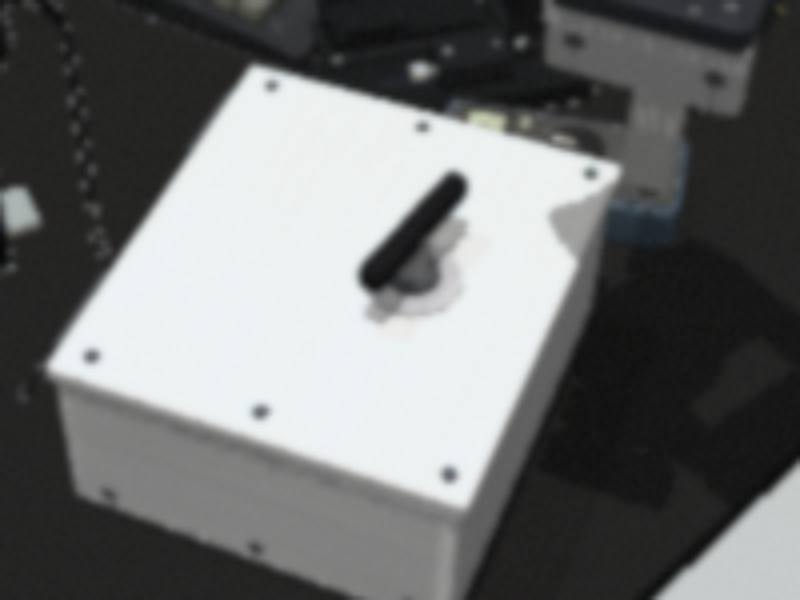

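The lid is down at about 0.02 rad. The bar runs from (370,275) to (455,185) in the crop, so the handle is at about 0.04, which is free. Next I spin and hover over the bar.

Call:
apply_moves --plan '[0,0,0,0.14,0,0,0,0.14,0,0,0,0.14,0,0,0,0.14,0,0,0,0.14,0,0,0,0.14,0,0,0,0.14,0,0,0,0.14,0,0,0,0.14,0,0,0,0.14,0,0,0,0.14,0,0,0,0.14,0,0,0,0.1,0,0,0,0]'

```text
time_s: 14.15
ee_pos: [0.397, -0.0126, 0.2409]
eef_rot: [-3.14, -0.001, 1.76]
force: [-1.0, 0.3, -0.1]
grip_width: 0.0469
grip_force: 0.0
```

Run:
```python
from p import *
o=monitor.get_obs(); p=np.array(o['ee_pos']); y=o['eef_rot'][2]; C=np.array([.489,.0263,.2417]); print(p,y,o['qpos'][5],rows(p,y,[(C,1.757),(C-[0,0,.111],1.757)]))
```

```text
[ 0.3969685  -0.01260253  0.24092215] 1.7596036142332596 -0.31295686546054186 [[21, 98, -1, np.float64(0.0)], [0, 0, 111, np.float64(0.0)]]
```

Call:
apply_moves --plan '[4,20,0,0,4,20,0,0,4,20,0,0,4,19,0,0,5,19,0,0,0,0,0,0,0,0,20,0,0,0,20,0,0,0,20,0,0,0,20,0,0,0,15,0,0,0,15,0,0,0,0,0]'

```text
time_s: 15.45
ee_pos: [0.4875, 0.0261, 0.1297]
eef_rot: [-3.138, -0.001, 1.763]
force: [0.2, 0.6, 0.4]
grip_width: 0.0474
grip_force: 0.0
```

Call:
apply_moves --plan '[0,0,0,0,0,0,0,0,0,0,0,0,0,0,0,0,0,0,0,0]' --hand -1 --squeeze 12

```text
time_s: 15.95
ee_pos: [0.4911, 0.0266, 0.1325]
eef_rot: [3.135, 0.0, 1.761]
force: [15.4, 3.0, -3.9]
grip_width: 0.0156
grip_force: 12.0
```

Call:
apply_moves --plan '[0,2,0,0,0,1,0,0,0,0,0,0]'

```text
time_s: 16.25
ee_pos: [0.4914, 0.0267, 0.1319]
eef_rot: [-3.141, 0.0, 1.761]
force: [-3.7, -0.5, 6.7]
grip_width: 0.0157
grip_force: 12.1
```

Call:
apply_moves --plan '[0,0,0,0,0,0,0,0,0,0,0,0.1,0,0,0,0.1,0,0,0,0.1,0,0,0,0.1,0,0,0,0]' --squeeze 40

```text
time_s: 16.95
ee_pos: [0.4909, 0.0267, 0.1318]
eef_rot: [-3.14, 0.001, 1.357]
force: [-7.8, -1.2, 8.8]
grip_width: 0.0149
grip_force: 40.0
```

Call:
apply_moves --plan '[0,0,0,0.1,0,0,1,0.1,0,0,0,0.1,0,0,0,0.1,0,0,0,0]'

```text
time_s: 17.45
ee_pos: [0.4902, 0.0268, 0.1308]
eef_rot: [-3.139, 0.002, 0.957]
force: [-13.6, -0.7, 11.6]
grip_width: 0.015
grip_force: 40.0
```

Call:
apply_moves --plan '[-1,-1,1,0.1,0,0,0,0.1,0,0,1,0.1,0,0,0,0.1,0,0,0,0]'

```text
time_s: 17.95
ee_pos: [0.4894, 0.027, 0.1293]
eef_rot: [-3.14, 0.001, 0.558]
force: [-12.1, 3.8, 14.8]
grip_width: 0.0147
grip_force: 40.0
```

Call:
apply_moves --plan '[-1,0,0,0.08,0,0,1,0.08,0,0,0,0.04,0,0,0,0]'

```text
time_s: 18.35
ee_pos: [0.4892, 0.0271, 0.1289]
eef_rot: [-3.14, -0.001, 0.36]
force: [-10.4, 8.9, 17.9]
grip_width: 0.0149
grip_force: 40.0
```

```bash
python3 -c "
from h import *
o=monitor.get_obs();print(o['ee_pos'],o['eef_rot'],o['force'],o['moment'])"
```

```text
[0.48915244 0.02705847 0.12886404] [-3.13996342e+00 -5.24756833e-04  3.59985960e-01] [-10.44643739   8.87128527  17.94877617] [1.61520881 2.05967716 0.24863332]
```

Call:
apply_moves --plan '[0,0,0,0.05,0,0,0,0,0,0,0,0]'

```text
time_s: 18.65
ee_pos: [0.4888, 0.0271, 0.1288]
eef_rot: [-3.14, 0.0, 0.312]
force: [-12.4, 8.3, 19.0]
grip_width: 0.0154
grip_force: 40.2
```

```bash
python3 -c "
from h import *
o=monitor.get_obs();print(o['ee_pos'],o['eef_rot'],o['force'],o['moment'])"
```

```text
[0.48882714 0.02705929 0.12878255] [-3.13971906e+00  4.44076637e-04  3.11565707e-01] [-12.41012908   8.3388173   18.9622923 ] [1.66077264 2.55284684 0.30974877]
```

Call:
apply_moves --plan '[0,0,0,0,0,0,0,0,0,0,0,0,0,0,-15,0,0,0,-30,0,0,0,-40,0,-30,0,-40,0,-40,0,0,0,-40,0,0,0,0,0,0,0]' --hand 0

```text
time_s: 19.65
ee_pos: [0.3821, -0.0084, 0.2529]
eef_rot: [3.141, -0.001, 0.31]
force: [0.0, 0.7, -0.9]
grip_width: 0.0469
grip_force: 0.0
```

```bash
python3 see.py 0 e
python3 - <<'E'
import cv2
im=cv2.imread('pics/eside.png')[140:340,190:390]; cv2.imwrite('pics/e2.png',cv2.resize(im,None,fx=3,fy=3))
E
```

```text
side lid 0.006 401 ((0.0027792416512966156, 0.002274835482239723), (0.07938424497842789, 0.015128039754927158), 0.3730982542037964)
phi 0.4547119 C [0.48728724 0.02515482 0.14733317]
top lid 0.01 143 ((0.00464717298746109, 0.00011913618072867393), (0.014787930995225906, 0.07198551297187805), 89.58577728271484)
phi 1.2618561 C [0.48746113 0.02522742 0.14788768]
19.75 [ 0.38478752 -0.00786974  0.25289024] [ 3.14095759e+00 -1.24089196e-03  3.09948084e-01] [ 0.65236824 -0.53960326 -0.3981092 ]
```

View pics/e2.png

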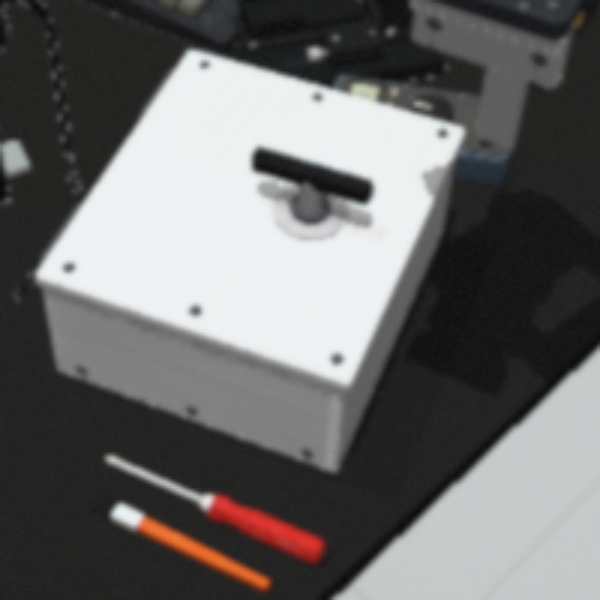

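The bar now lies straight across, from (255,160) to (370,190), with φ about 0–1°. The lid is down to about 0.006–0.01 rad, and the red screwdriver and flux brush lie undisturbed. Handing in.

```bash
python3 -c "
from station import ctrl
print(ctrl.hand_in())"
```

```text
the job is handed in; nothing more can be done
None
```

I freed the T-handle, shut the lid onto its gasket, turned the handle clockwise to its stop so it draws the lid tight, let go and handed the job in at about 20 s, with no tools touched; no verdict was returned.

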